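# Set the stapler's air regulator to 4

### The arm

A 6-joint arm with a two-finger parallel gripper is mounted at the origin on the work surface. World frame = base frame: x ahead of the robot, y to its left, z up, the work surface at z = 0. Lengths are in m, angles in rad, forces in N, time in s.
With the tool pointing down it reaches from about 0.35 to 0.775 m from the base axis. Payload 5.5 kg.
Tool frame: the origin (TCP) lies at the very end of the fingers, on their centre line; the grasp point (between the pads) lies behind it (env.hold_point_z is the z of the grasp point in the tool frame, in m); z points along the fingers, y is the line along which they close (so a half turn about z gives the same grasp; the last joint's range is limited). The gripper opens to 85 mm and grips with 20 to 120 N. Pads are 22 mm wide; open, the fingers measure 114 mm over their backs; the gripper's body (76 mm by 85 mm) begins 54 mm behind the grasp point. The pads swing forward as they close: fully open they stand 13 mm farther back than shut.
Start: joints at [-1.265, 0.313, 0.046, 1.304, 0, 1.431], TCP at [0.248, -0.519, 0.231] pointing down, gripper open.
Joint ranges: [-2.76, 2.76], [-0.86, 1.69], [-1.03, 1.26], [-2.2, 2.34], [-1.47, 1.5], [-3.14, 3.14]. Speed limits (rad/s): [2.57, 2.57, 3.14, 3.14, 3.14, 3.14].

### API

Orientations are given as a unit quaternion [w, x, y, z].
In Python, from workcell import env gives the robot as it stands.
- The arm moves only by the tool arm_command, never from a script. Its argument "rows" is a list of rows, each an object with "delta_pos": the shift along the tool's x, y, z scaled (see below), a list of three; "rot": the turn, a rotation vector about the tool's x, y, z scaled (see below), a list of three; "fingers": the closure, from 0 (fully open) to 1 (shut). A call has 1 to 20 rows; each row shifts and turns the commanded pose from where the row before left it, along the tool's axes as they then stand; what a row does not reach is not made up. The controller multiplies each number of a shift by 0.02 m and each number of a turn by 360 degrees. A row lasts 1/10 s, in which the tool goes at most 50 mm and 8.59 degrees, less where a joint would pass 70% of its speed; a pose out of reach is approached as far as the arm can. A call with a number of a shift or a turn outside -1 to 1 is refused whole. A call with a gripper value outside its range is refused whole. The fingers move at their own pace and stop on an object; "squeeze" is the grip in N (left out, the last holds). Time passes only in rows, so rows that do not move let the fingers close. It gives the time, the measured TCP pose, the force and the opening at its end, in the units of the state.
- env.get_state(): the state, without advancing time (a new reading comes with each control period).
- env.read_camera(name): name is "side" or "top"; returns (picture, depth): 420x560x3 uint8, blue, green, red; 420x560 float32, m along the optical axis (not along the pixel's ray), 0 where there is no reading.
- env.get_calibration(name): a dict with "mtx" (3x3 intrinsics, pixels), "R" (3x3) and "t" (3): a world point X has camera coordinates R X + t. Camera axes: x right, y down, z forward; pixel columns grow to the right and rows downward; lengths in m; the calibration is good to about 2 mm. A picture is of the moment at which its call begins. get_calibration takes no time and is no camera call.
- env.hand_in(): hands the job in, once; it reports no verdict.
The state is a dict: "clock": time; "joint_pos": joint angles; "qvel": joint speeds; "tau": joint torques, N m; "tcp_pos": TCP position; "orientation": TCP orientation; "wrist_force": force on the tool from outside, world axes, zero at the start; "ft_torque": the same for the moment, N m; "finger_gap": finger opening in m.
Only numpy, scipy, OpenCV 4.12 (cv2) and the standard library are available. Lean on these libraries where they do the work, as an engineer would, in place of code of your own. Each camera call takes 0.05 s, during which the arm holds its last target. There are 200 camera calls.

### The job

Two bench air regulators stand on the workshop table. Turn the sleeve of the larger one, the one with the round pressure gauge on its side, so that its white pointer line stands at 4 on its dial, then let go; leave the setting of the smaller regulator as it is.

Things in the scene. Friction and masses are not known exactly. Their poses are not given: they have to be found in the camera images.
- regulator_sleeve (a joint): Setting of the larger regulator, rad: its sleeve's turn, clockwise from above, from 0 on the dial. Figures 0 to 8 are 20 deg (0.349) apart; 4 is at 1.396. A spring detent at each figure (0.1 N m to leave it) draws the released sleeve to the nearest. Stops at 0 and 8. Starts at about 0, 1 or 2: turn it 40 to 80 deg clockwise, in one grasp.
- regulator_top (a point): Centre of the sleeve's top face on the larger regulator, 116 mm above the table; turns with it: x along the white pointer line, z up. Upright round grey ribbed cap, 48 mm wide, gripped over its upper 36 mm; below, a 62 mm skirt on a fixed white dial 116 mm wide, 70 mm above the table. Figure 4 is on the gauge's side, 0 and 8 at 80 deg either way. Foot 100 mm square, screwed down.
- spare_sleeve (a joint): Setting of the smaller regulator, rad, on the same kind of scale (20 deg or 0.349 rad to a figure, clockwise). It stands at 2 (0.698 rad) and must stay there.
- spare_top (a point): Centre of the sleeve's top face on the smaller regulator, 89 mm above the table; x along its pointer line. Same make, smaller, no gauge: sleeve 32 mm wide, dial 82 mm wide, foot 80 mm square, screwed down.
Not all that is in view belongs to the job. What is shaped like the part that bears regulator_sleeve but yellow is not meant.

How it is judged:
By the outcome, as a careful person would: the job done as asked, in the order asked, and still so for the second after the job is handed in, with the robot touching nothing.
It also fails if it takes over 29 s, if anything falls off the work surface, if the arm or the gripper's body presses on something with over 40 N, if the wrist force passes 120 N, or if a joint passes its speed limit or range.

## Working session

There is one attempt and no reset: what is moved stays moved. The work goes in short steps, Python scripts to look and compute and a tool call to move; the robot and the scene stay as the last step left them, time stands still between calls to the robot, and variables do not carry over. Pictures are saved under pics/ and viewed, on a budget of 10 in all, crops included, one or two more only if the job needs it, and the job is handed in when it is done.

Besides the shell and the picture viewer there is one more tool, called after "Call:" in YAML: its name, and indented under it one key for each argument. arm_command: Moves the arm, as the interface text tells. Shifts and turns lie within -1 to 1; 1 stands for 0.02 m of shift or 360 degrees of turn. Its arguments: {"type":"object","properties":{"rows":{"type":"array","items":{"type":"object","properties":{"delta_pos":{"type":"array","items":{"type":"number","minimum":-1,"maximum":1}},"rot":{"type":"array","items":{"type":"number","minimum":-1,"maximum":1}},"fingers":{"type":"number"}}}},"squeeze":{"type":"number"}},"required":["rows"]}

```bash
mkdir -p pics
cat > h.py <<'E'
import numpy as np, cv2
from workcell import env
def snap(n,f):
    p,d=env.read_camera(n); cv2.imwrite(f'pics/{f}.png',p); np.savez(f'{f}.npz',p=p,d=d); return p,d
def world(n,u,v,z=None,d=None):
    c=env.get_calibration(n);K,R,t=map(np.array,(c['mtx'],c['R'],c['t']))
    r=R.T@np.linalg.solve(K,[u,v,1.]);o=-R.T@t
    return o+r*((z-o[2])/r[2] if z is not None else d)
E
python3 - <<'E'
from h import *
a,_=snap('top','top0');b,_=snap('side','side0')
s=env.get_state();print(s['tcp_pos'],s['orientation'],s['finger_gap'],s['clock'],env.hold_point_z)
for n in('top','side'):
    c=env.get_calibration(n);print(c['mtx'],-np.array(c['R']).T@c['t'])
E
```

```text
[ 0.24779704 -0.51836574  0.23048867] [-8.16508279e-04  9.75255126e-01  2.21080908e-01 -7.05036635e-05] 0.08531078090724108 0.1 -0.0187
[[546.9947641    0.         278.84612079]
 [  0.         546.9947641  209.76130664]
 [  0.           0.           1.        ]] [0.39484679 0.01064709 1.20118984]
[[415.34652853   0.         276.06896487]
 [  0.         415.34652853 206.9325618 ]
 [  0.           0.           1.        ]] [0.43293693 0.66802322 0.7161007 ]
```

View pics/top0.png

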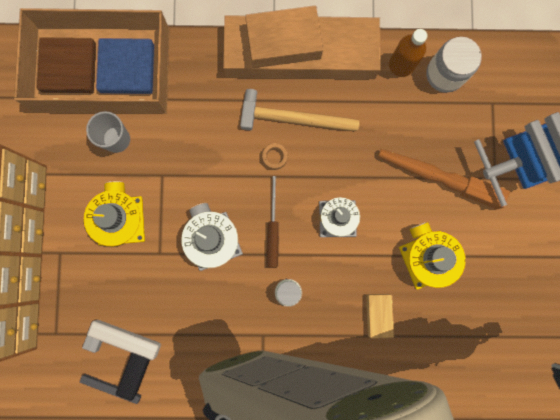

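View pics/side0.png

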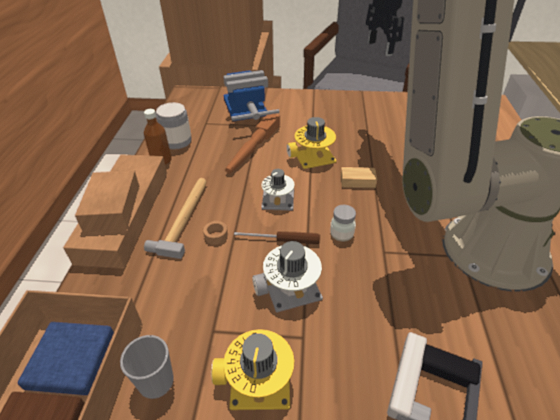

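Both views show the white regulator with a gauge at top (208,238) and side (292,260). The small white one is at top (341,215), and there are two yellow decoys. I'll enlarge the target.

Run:
```python
from h import *
a=np.load('top0.npz')['p'];b=np.load('side0.npz')['p'];d=np.load('top0.npz')['d']
A=cv2.resize(a[195:280,165:250],(400,400),interpolation=3);B=cv2.resize(b[230:315,250:335],(400,400),interpolation=3)
cv2.imwrite('pics/crop0.png',np.hstack([A,B]))
for n,u,v,z in(('top',208,238,.116),('top',200,213,.05),('top',341,215,.089),('side',292,250,.116)):print(n,world(n,u,v,z))
# cap-top centroid from depth
K=np.mgrid[195:280,165:250];m=[]
for v in range(200,275):
  for u in range(170,245):
    w=world('top',u,v,d=d[v,u])
    if w[2]>.108:m.append((u,v,*w))
m=np.array(m);print(len(m),m.mean(0),m.min(0),m.max(0))
```

```text
top [0.45455929 0.13710267 0.116     ]
top [0.51083386 0.16282445 0.05      ]
top [ 0.50554465 -0.13041054  0.089     ]
side [0.45616229 0.14215734 0.116     ]Traceback (most recent call last):
  File "<stdin>", line 10, in <module>
  File "h.py", line 6, in world
    c=env.get_calibration(n);K,R,t=map(np.array,(c['mtx'],c['R'],c['t']))
ValueError: time passes only in moves, steps and waits
```

View pics/crop0.png

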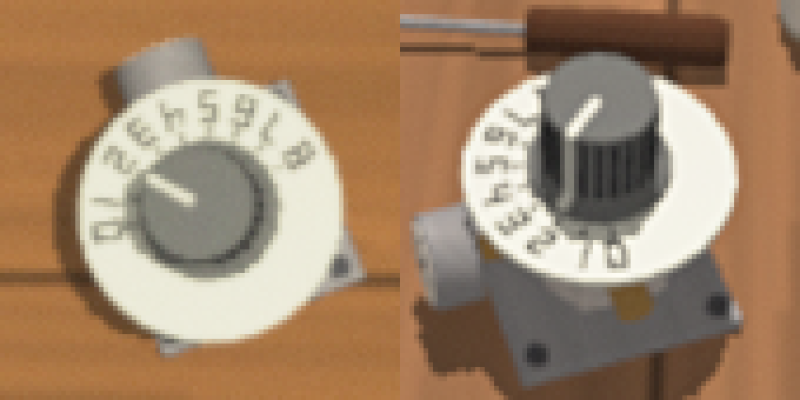

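The pointer is at about 150° in the image, on figure 2. Figure 4 is at about 112°, so I need +40° clockwise. The sleeve top is at about (0.455, 0.141). First I'll yaw the tool so that x is world +y and y is world +x, which keeps joint 6 well inside its range for the turn. Then I'll translate.

Call:
arm_command:
  rows:
    - {"delta_pos": [0, 0, 0], "rot": [0, 0, -0.0224], "fingers": 0}
    - {"delta_pos": [0, 0, 0], "rot": [0, 0, -0.0224], "fingers": 0}
    - {"delta_pos": [0, 0, 0], "rot": [0, 0, -0.0224], "fingers": 0}
    - {"delta_pos": [0, 0, 0], "rot": [0, 0, -0.0224], "fingers": 0}
    - {"delta_pos": [0, 0, 0], "rot": [0, 0, -0.0224], "fingers": 0}
    - {"delta_pos": [0, 0, 0], "rot": [0, 0, -0.0224], "fingers": 0}
    - {"delta_pos": [0, 0, 0], "rot": [0, 0, -0.0224], "fingers": 0}
    - {"delta_pos": [0, 0, 0], "rot": [0, 0, -0.0224], "fingers": 0}
    - {"delta_pos": [1, 0.31, 0], "rot": [0, 0, 0], "fingers": 0}
    - {"delta_pos": [1, 0.31, 0], "rot": [0, 0, 0], "fingers": 0}
    - {"delta_pos": [1, 0.31, 0], "rot": [0, 0, 0], "fingers": 0}
    - {"delta_pos": [1, 0.31, 0], "rot": [0, 0, 0], "fingers": 0}
    - {"delta_pos": [1, 0.31, 0], "rot": [0, 0, 0], "fingers": 0}
    - {"delta_pos": [1, 0.31, 0], "rot": [0, 0, 0], "fingers": 0}
    - {"delta_pos": [1, 0.31, 0], "rot": [0, 0, 0], "fingers": 0}
    - {"delta_pos": [1, 0.31, 0], "rot": [0, 0, 0], "fingers": 0}
    - {"delta_pos": [1, 0.31, 0], "rot": [0, 0, 0], "fingers": 0}
    - {"delta_pos": [1, 0.31, 0], "rot": [0, 0, 0], "fingers": 0}
    - {"delta_pos": [1, 0.31, 0], "rot": [0, 0, 0], "fingers": 0}
    - {"delta_pos": [1, 0.31, 0], "rot": [0, 0, 0], "fingers": 0}

```text
clock: 2.1
tcp_pos: [0.322, -0.2777, 0.231]
orientation: [-0.0, 0.707, 0.707, 0.0]
wrist_force: [0.5, -0.8, 0.5]
finger_gap: 0.0854
```

Call:
arm_command:
  rows:
    - {"delta_pos": [1, 0.33, 0], "rot": [0, 0, 0], "fingers": 0}
    - {"delta_pos": [1, 0.33, 0], "rot": [0, 0, 0], "fingers": 0}
    - {"delta_pos": [1, 0.33, 0], "rot": [0, 0, 0], "fingers": 0}
    - {"delta_pos": [1, 0.33, 0], "rot": [0, 0, 0], "fingers": 0}
    - {"delta_pos": [1, 0.33, 0], "rot": [0, 0, 0], "fingers": 0}
    - {"delta_pos": [1, 0.33, 0], "rot": [0, 0, 0], "fingers": 0}
    - {"delta_pos": [1, 0.33, 0], "rot": [0, 0, 0], "fingers": 0}
    - {"delta_pos": [1, 0.33, 0], "rot": [0, 0, 0], "fingers": 0}
    - {"delta_pos": [1, 0.33, 0], "rot": [0, 0, 0], "fingers": 0}
    - {"delta_pos": [1, 0.33, 0], "rot": [0, 0, 0], "fingers": 0}
    - {"delta_pos": [1, 0.33, 0], "rot": [0, 0, 0], "fingers": 0}
    - {"delta_pos": [1, 0.33, 0], "rot": [0, 0, 0], "fingers": 0}
    - {"delta_pos": [1, 0.33, 0], "rot": [0, 0, 0], "fingers": 0}
    - {"delta_pos": [1, 0.33, 0], "rot": [0, 0, 0], "fingers": 0}
    - {"delta_pos": [1, 0.33, 0], "rot": [0, 0, 0], "fingers": 0}
    - {"delta_pos": [1, 0.33, 0], "rot": [0, 0, 0], "fingers": 0}
    - {"delta_pos": [1, 0.33, 0], "rot": [0, 0, 0], "fingers": 0}
    - {"delta_pos": [1, 0.33, 0], "rot": [0, 0, 0], "fingers": 0}
    - {"delta_pos": [1, 0.33, 0], "rot": [0, 0, 0], "fingers": 0}
    - {"delta_pos": [0.9, 0.33, 0], "rot": [0, 0, 0], "fingers": 0}

```text
clock: 4.1
tcp_pos: [0.4536, 0.1203, 0.2309]
orientation: [-0.0, 0.707, 0.708, -0.0]
wrist_force: [0.3, 0.3, -0.9]
finger_gap: 0.0856
```

Call:
arm_command:
  rows:
    - {"delta_pos": [1, 0.07, 0], "rot": [0, 0, 0], "fingers": 0}
    - {"delta_pos": [0, 0, 1], "rot": [0, 0, 0], "fingers": 0}
    - {"delta_pos": [0, 0, 1], "rot": [0, 0, 0], "fingers": 0}
    - {"delta_pos": [0, 0, 1], "rot": [0, 0, 0], "fingers": 0}
    - {"delta_pos": [0, 0, 1], "rot": [0, 0, 0], "fingers": 0}
    - {"delta_pos": [0, 0, 1], "rot": [0, 0, 0], "fingers": 0}
    - {"delta_pos": [0, 0, 1], "rot": [0, 0, 0], "fingers": 0}
    - {"delta_pos": [0, 0, 0.7], "rot": [0, 0, 0], "fingers": 0}
    - {"delta_pos": [0, 0, 0.4], "rot": [0, 0, 0], "fingers": 0}
    - {"delta_pos": [0, 0, 0], "rot": [0, 0, 0], "fingers": 0}

```text
clock: 5.1
tcp_pos: [0.454, 0.1392, 0.0881]
orientation: [-0.001, 0.707, 0.707, -0.001]
wrist_force: [-0.5, 0.4, -0.0]
finger_gap: 0.0854
```

Run:
```python
from h import *
b,_=snap('side','side1');s=env.get_state();print(s['joint_pos'],s['wrist_force'],s['tcp_pos'])
cv2.imwrite('pics/crop1.png',cv2.resize(b[190:320,210:370],None,fx=4,fy=4,interpolation=3))
```

```text
[ 1.28257578e-01  2.19918647e-01 -4.46755081e-01  9.05307953e-01
 -1.06789963e-04  1.69813517e+00] [-0.46284124  0.62843467  0.37086758] [0.45471043 0.13927218 0.08898272]
```

View pics/crop1.png

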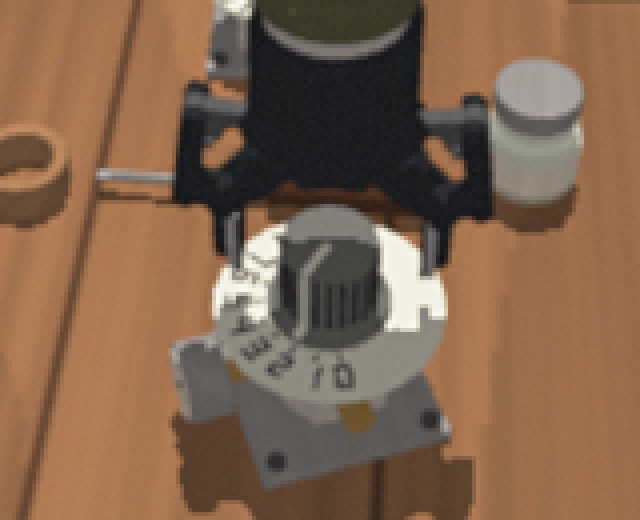

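The fingers straddle the cap, with tips at crop (228,265) and (428,270) and the cap top centred at (328,235). I'll check the alignment by projection.

Run:
```python
from h import *
c=env.get_calibration('side');K,R,t=map(np.array,(c['mtx'],c['R'],c['t']))
def pr(X):
    p=K@(R@np.array(X)+t);p=p[:2]/p[2];return np.round((p-[210,190])*4)
for z in(.089,.102):
  for dx in(-.0427,.0427):print(z,dx,pr([.4547+dx,.1392,z]))
for y in(.139,.142):
  print('cap',y,pr([.455,y,.116]),pr([.455,y-.024,.116]),pr([.455,y+.024,.116]),pr([.431,y,.116]),pr([.479,y,.116]))
```

```text
0.089 -0.0427 [418. 277.]
0.089 0.0427 [244. 267.]
0.102 -0.0427 [419. 260.]
0.102 0.0427 [243. 250.]
cap 0.139 [331. 235.] [334. 198.] [328. 274.] [381. 238.] [281. 232.]
cap 0.142 [330. 240.] [333. 203.] [327. 279.] [381. 243.] [280. 237.]
```

Call:
arm_command:
  rows:
    - {"delta_pos": [0.12, 0, 0.2], "rot": [0, 0, 0], "fingers": 0}
    - {"delta_pos": [0, 0, 0], "rot": [0, 0, 0], "fingers": 1}
    - {"delta_pos": [0, 0, 0], "rot": [0, 0, 0], "fingers": 1}
    - {"delta_pos": [0, 0, 0], "rot": [0, 0, 0], "fingers": 1}
    - {"delta_pos": [0, 0, 0], "rot": [0, 0, 0], "fingers": 1}
    - {"delta_pos": [0, 0, 0], "rot": [0, 0, 0], "fingers": 1}
    - {"delta_pos": [0, 0, 0], "rot": [0, 0, 0], "fingers": 1}
    - {"delta_pos": [0, 0, 0], "rot": [0, 0, 0], "fingers": 1}
  squeeze: 60

```text
clock: 5.95
tcp_pos: [0.4548, 0.1418, 0.086]
orientation: [-0.0, 0.707, 0.707, 0.0]
wrist_force: [-3.1, 0.6, 6.1]
finger_gap: 0.046
```

The sleeve is gripped with a gap of 46 mm and low force. I'll turn it +40° about tool z, which is clockwise from above.

Call:
arm_command:
  rows:
    - {"delta_pos": [0, 0, 0], "rot": [0, 0, 0.0139], "fingers": 1}
    - {"delta_pos": [0, 0, 0], "rot": [0, 0, 0.0139], "fingers": 1}
    - {"delta_pos": [0, 0, 0], "rot": [0, 0, 0.0139], "fingers": 1}
    - {"delta_pos": [0, 0, 0], "rot": [0, 0, 0.0139], "fingers": 1}
    - {"delta_pos": [0, 0, 0], "rot": [0, 0, 0.0139], "fingers": 1}
    - {"delta_pos": [0, 0, 0], "rot": [0, 0, 0.0139], "fingers": 1}
    - {"delta_pos": [0, 0, 0], "rot": [0, 0, 0.0139], "fingers": 1}
    - {"delta_pos": [0, 0, 0], "rot": [0, 0, 0.0139], "fingers": 1}
    - {"delta_pos": [0, 0, 0], "rot": [0, 0, 0], "fingers": 1}
    - {"delta_pos": [0, 0, 0], "rot": [0, 0, 0], "fingers": 1}

```text
clock: 6.95
tcp_pos: [0.4558, 0.1415, 0.0861]
orientation: [0.001, 0.906, 0.424, 0.001]
wrist_force: [-0.6, -2.7, 4.7]
finger_gap: 0.0456
```

Run:
```python
from h import *
b,_=snap('side','side2');s=env.get_state();print(s['joint_pos'],s['wrist_force'],s['ft_torque'],s['tcp_pos'])
cv2.imwrite('pics/crop2.png',cv2.resize(b[210:310,230:350],None,fx=6,fy=6,interpolation=3))
```

```text
[ 1.33092209e-01  2.23889777e-01 -4.49751419e-01  8.95636032e-01
 -8.70861301e-04  2.39973074e+00] [-1.44301384 -1.75814853  5.3942631 ] [-0.40635853  0.13571877 -0.03181351] [0.45577852 0.14147134 0.08605316]
```

View pics/crop2.png

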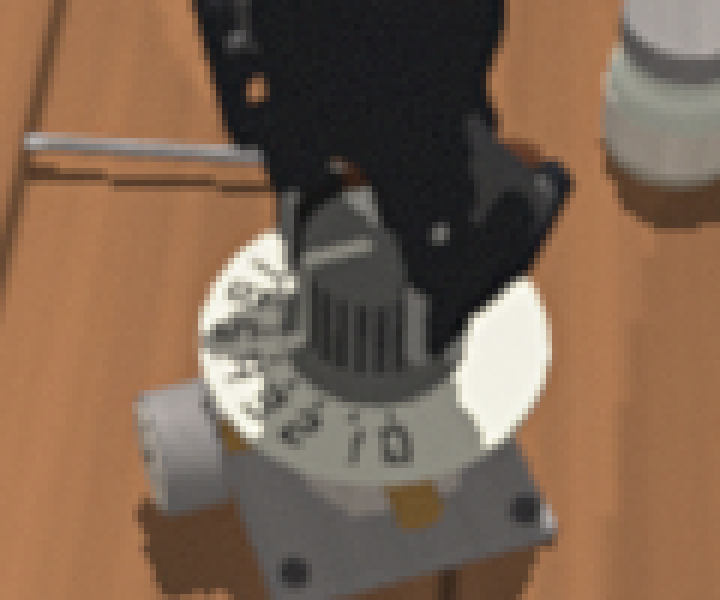

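Run:
```python
from h import *
def ang(n,p,q,z):
    d=world(n,*q,z)-world(n,*p,z);return np.degrees(np.arctan2(d[1],d[0]))
print('now',ang('side',(230+370/6,210+243/6),(230+305/6,210+262/6),.116))
print('start side',ang('side',(250+198/4.706,230+98/4.706),(250+170/4.706,230+137/4.706),.116))
print('start top',ang('top',(165+192/4.706,195+203/4.706),(165+148/4.706,195+178/4.706),.116))
c=np.array([.455,.1415])
F={0:(107,232),1:(105,205),2:(120,158),3:(145,130),4:(172,112),5:(207,105),6:(243,110),7:(270,125),8:(300,153)}
for k,(u,v) in F.items():
    d=world('top',165+u/4.706,195+v/4.706,.07)[:2]-c;print(k,np.degrees(np.arctan2(d[1],d[0])),np.hypot(*d))
```

```text
now 25.35341210418414
start side 65.07934520306534
start top 61.050744906436236
0 104.8908433646492 0.04385287614305716
1 89.27645474766862 0.04356706917769476
2 60.46436465280774 0.04313084027070924
3 38.55379093851591 0.04310215773736748
4 19.98465541094186 0.04444586521894753
5 -0.16691384318994143 0.04501094705816557
6 -20.450628116113176 0.045837191295864076
7 -37.571244567064824 0.04596037797255793
8 -59.72717252469376 0.04798747155202518
```

The pointer is at about 21–25° and figure 4 at about 20–22°, so it is within the detent. I'll release and rise clear.

Call:
arm_command:
  rows:
    - {"delta_pos": [0, 0, 0], "rot": [0, 0, 0], "fingers": 0}
    - {"delta_pos": [0, 0, 0], "rot": [0, 0, 0], "fingers": 0}
    - {"delta_pos": [0, 0, 0], "rot": [0, 0, 0], "fingers": 0}
    - {"delta_pos": [0, 0, 0], "rot": [0, 0, 0], "fingers": 0}
    - {"delta_pos": [0, 0, 0], "rot": [0, 0, 0], "fingers": 0}
    - {"delta_pos": [0, 0, 0], "rot": [0, 0, 0], "fingers": 0}
    - {"delta_pos": [0, 0, -1], "rot": [0, 0, 0], "fingers": 0}
    - {"delta_pos": [0, 0, -1], "rot": [0, 0, 0], "fingers": 0}
    - {"delta_pos": [0, 0, -1], "rot": [0, 0, 0], "fingers": 0}
    - {"delta_pos": [0, 0, -1], "rot": [0, 0, 0], "fingers": 0}
    - {"delta_pos": [0, 0, -1], "rot": [0, 0, 0], "fingers": 0}
    - {"delta_pos": [0, 0, -1], "rot": [0, 0, 0], "fingers": 0}
    - {"delta_pos": [0, 0, -1], "rot": [0, 0, 0], "fingers": 0}
    - {"delta_pos": [0, 0, 0], "rot": [0, 0, 0], "fingers": 0}

```text
clock: 8.4
tcp_pos: [0.4567, 0.142, 0.2279]
orientation: [0.001, 0.906, 0.423, 0.002]
wrist_force: [0.2, 0.4, 0.7]
finger_gap: 0.0857
```

Run:
```python
from h import *
b,_=snap('side','side3')
A=cv2.resize(b[230:315,250:335],(400,400),interpolation=3);B=cv2.resize(b[150:235,235:320],(400,400),interpolation=3)
cv2.imwrite('pics/crop3.png',np.hstack([A,B]))
```

```text
(no output)
```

View pics/crop3.png

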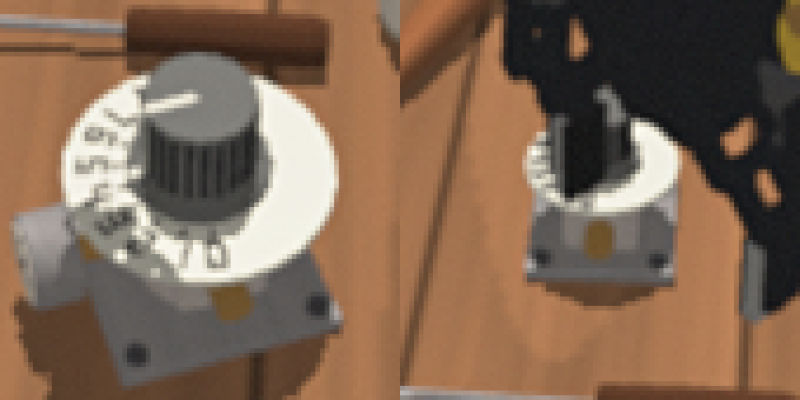

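The gripper is clear and the pointer line runs from crop (197,97) to (145,109). I'll check its angle against figure 4 before handing in.

Run:
```python
from h import *
w=lambda u,v,z:world('side',250+u/4.706,230+v/4.706,z)[:2]
d=w(145,109,.116)-w(197,97,.116);a=np.degrees(np.arctan2(d[1],d[0]));print(a)
f=w(100,193,.07)-[.455,.1415];print('fig4 side',np.degrees(np.arctan2(f[1],f[0])))
if 12<a<30: print(env.hand_in())
```

```text
21.22718697739819
fig4 side 23.923976884530543
the job is handed in; nothing more can be done
None
```

The larger regulator's sleeve now stands at 4, and I handed the job in at about 8.5 s. The sleeve started at 2. I gripped it once at 60 N, turned it 40° clockwise, let go and lifted straight up.

- **Setting:** After release the pointer measured 21.2°. Figure 4 read 20.0° in the top view and 23.9° in the side view, and figures are 20° apart, so the sleeve sits in the detent at 4.
- **Gripper:** It was open and about 11 cm above the sleeve, touching nothing, and the wrist force was near zero.
- **Smaller regulator:** I never touched it or went near it. Its pointer was partly hidden by the gripper in the last picture, so I did not re-read its setting.
- **Disagreement:** While gripped, the pointer read 25° in the side view, though the turn should have put it at 21–25°. The reading after release is the one to trust.

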